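# Hold the damp box open

## Robot

A 6-joint arm with a two-finger parallel gripper is mounted at the origin on the work surface. World frame = base frame: x ahead of the robot, y to its left, z up, the work surface at z = 0. Lengths are in m, angles in rad, forces in N, time in s.
With the tool pointing down it reaches from about 0.225 to 0.725 m from the base axis. Payload 3.1 kg.
Tool frame: the origin (TCP) lies at the very end of the fingers, on their centre line; the grasp point (between the pads) lies 19 mm behind it; z points along the fingers, y is the line along which they close (so a half turn about z gives the same grasp; the last joint's range is limited). The gripper opens to 85 mm and grips with 20 to 120 N. Pads are 22 mm wide; open, the fingers measure 114 mm over their backs; the gripper's body (76 mm by 85 mm) begins 54 mm behind the grasp point. The pads swing forward as they close: fully open they stand 13 mm farther back than shut.
Start: joints at [-0.128, 0.048, 0.099, 1.622, 0, 1.443], TCP at [0.525, -0, 0.231] pointing down, gripper open.
Joint ranges: [-2.91, 2.91], [-0.99, 1.94], [-1.21, 1.42], [-2.12, 2.29], [-1.49, 1.47], [-3.14, 3.14]. Speed limits (rad/s): [2.79, 2.79, 3.14, 3.14, 3.14, 3.14].

## Interface

Orientations are given as a rotation vector (axis times angle).
In Python, from bench import r gives the robot as it stands. Calls block until the motion is done:
- r.move_to(position, orientation): joint-space move of the TCP to a pose.
- r.servo_line(position, orientation=None, velocity=0.15, threshold=None): straight line of the TCP; orientation=None keeps the orientation; velocity is the mean speed in m/s. With threshold (N) it stops when the force on the tool has changed by that much, and returns True; else False.
- r.set_joints(angles): joint-space move.
- r.move_gripper(opening): opening from 0.0 (shut) to 1.0 (fully open); the grip force is fixed at half the most; returns when the fingers have stopped.
- r.hold(seconds).
- r.inverse_kinematics(position, orientation): joint angles nearest the present ones, or None.
- r.state(): the state.
- r.capture(name): name is "scene" or "side" or "wrist"; returns the picture (420x560x3 uint8, red, green, blue); there is no depth.
- r.get_calibration(name): a dict with "fov_y" (degrees; the focal length in pixels is half the picture's height over the tangent of half this angle, whatever the lens; pixels are square), "cx", "cy" (the principal point, pixels), "k1" (the pictures are not rectified: a ray, as slopes to the right and down, at radius r is drawn at 1 + k1 r^2 times it, then the intrinsics apply), "rvec" (rotation vector, rad) and "tvec" (3), from world to camera coordinates, as OpenCV has them; the wrist camera has in their place "hand_eye" (4x4, takes a point from camera to tool coordinates, whose origin is the TCP and whose axes are the flange's). Camera axes: x right, y down, z forward; pixel columns grow to the right and rows downward; lengths in m; the calibration is good to about 2 mm. A picture is of the moment at which its call begins: read the wrist's pose just before it. get_calibration takes no time and is no camera call.
A pose or a line that the arm cannot do raises r.MotionError and nothing moves.
- r.close_job(): hands the job in; it is judged then, once.
Trained networks look in the newest picture that a camera, given by its name, has taken for a name from the list of things; names that differ only in an ending like _2 or _b are one class to them, and where a whole thing is asked for, a point or a joint stands for the part that bears it (a point fixed in the world has none). Each returns a list of dicts, best first, with "confidence" (0 to 1); they miss things now and then, are a little off and sometimes report something else, mostly with a low value. They report only what shows in the picture. A call takes as long as a camera call. They do not tell look-alikes from the thing itself.
- r.look_for(label, camera): "location" ([row, column] in pixels, amid what is visible of it).
The state is a dict: "time": time; "q": joint angles; "dq": joint speeds; "effort": joint torques, N m; "eef_pos": TCP position; "tcp_rot": TCP orientation; "wrist_force": force on the tool from outside, world axes, zero at the start; "ft_torque": the same for the moment, N m; "gripper_width": opening from 0.0 (shut) to 1.0 (fully open); "grip_force": force on a finger pad.
Only numpy, scipy, OpenCV 4.12 (cv2) and the standard library are available. Lean on these libraries where they do the work, as an engineer would, in place of code of your own. Each camera call takes 0.05 s, during which the arm holds its last target. There are 200 camera calls.

## Task

Lift the red weight off the lid of the damp box and stand it upright, wholly on the round cork bat. Then raise the self-closing lid by its bar to 45 degrees and finish while holding it there, still in the gripper, so that the figures inside can be checked; leave everything else where it stands.

Things in the scene. Friction and masses are not known exactly. Their poses are not given: they have to be found in the camera images.
- damp_box: grey sheet-metal box fixed to the bench, 220 mm (its x) by 220 mm (its y) by 100 mm high; origin at the centre of its underside, z up; its lid is hinged along the rim on its own +x side (the side away from the robot) and the lid's bar sticks out on its -x side. Upright; only place and yaw vary. Figures stand inside
- lid (a joint): angle of the white lid (220 x 220 x 8 mm, its underside 100.5 mm above the bench when shut), rad: 0 shut and level, growing as its bar side rises; stop at 1.5. It is sprung and falls shut from any angle; holding it at the bar takes about 2 to 5 N
- lid_hinge (a point): the middle of the lid's hinge line, 104.5 mm above the bench; the line runs along the box's y. The lid turns about a line 4 mm below this point when shut
- lid_bar (a point): the middle of the lid's pull, a dark steel round bar 12 mm thick and 120 mm long, parallel to the hinge, 270 mm from it and 50 mm out from the lid's edge, joined to the lid by two 10 mm rods at the bar's ends (104 mm clear between), so nothing but those rods lies between bar and box; 104.5 mm above the bench when shut. Pinched from above across the bar, it can turn between the fingers as the lid rises
- weight: loose red iron weight, 0.35 to 0.7 kg: a round foot 60 mm across and 28 mm high with a straight round knob 26 mm across rising from 30 to 72 mm; origin at the centre of its underside, z up. It starts standing on the shut lid, its underside 108.5 mm above the bench
- bat: round cork bat (a flat board) 140 mm across and 12 mm thick, fixed flat on the bench; origin at the centre of its underside
- bat_top (a point): the centre of the bat's upper face, 12 mm above the bench, z up
- bust: a small terracotta head and shoulders on a dark round wooden foot 80 mm across, 143 mm tall, a bystander; origin at the centre of its underside
- glaze_jar: a white glaze jar with blue cap, 64 mm across, 85 mm tall, a bystander; origin at the centre of its underside
- sprayer: a yellow bottle with black cap, 72 mm across, 150 mm tall, a bystander; origin at the centre of its underside
- brush_cup: a white ceramic cup of brushes, 72 mm across, about 165 mm tall with the brushes, a bystander; origin at the centre of its underside
- wood_block: a block of light wood 70 x 90 x 60 mm high, a bystander; origin at the centre of its underside
- spatula: a spatula lying flat, 200 mm long along its own x, wooden handle, a bystander; origin at its middle, on the bench
- loop_tool: a loop modelling tool lying flat, 170 mm long along its own x, dark handle and steel loop, a bystander; origin near its middle, on the bench
There are look-alikes about, which are no part of the job. What is meant by the bat is not black, and is the larger of those in its own colour.

How it is judged:
On the way, in this order (a step that is already met when the one before it is completed fails the run):
1. the weight stands on the bat, released, the lid still shut (horizontal distance between weight and bat_top below 0.042 m and z of weight in the frame of bat_top between -0.006 and 0.006 m and angle between weight's own z axis and vertical below 0.15 rad and linear speed of weight below 0.03 m/s and contact force between the fingers and weight below 0.1 N and value of joint lid below 0.06 rad), for 0.2 s.
2. the lid is held up at 45 degrees (value of joint lid between 0.665 and 0.905 rad and contact force between any of the fingers, the arm and damp_box above 0.8 N and distance between the grasp point and lid_bar below 0.06 m), for 0.3 s.
At the end, for the whole second after the job is handed in: the lid stands still at 45 degrees (within about 7) held by the robot at its bar (grasp point within 60 mm of the bar's middle) and nothing else touching box or lid, and the weight stands upright, released, on the bat, its centre within 42 mm of the bat's centre (all of step 2 and horizontal distance between weight and bat_top below 0.042 m and z of weight in the frame of bat_top between -0.006 and 0.006 m and angle between weight's own z axis and vertical below 0.15 rad and linear speed of weight below 0.03 m/s and contact force between the fingers and weight below 0.1 N and velocity of joint lid between -0.08 and 0.08 rad/s and contact force between each of weight, bust, glaze_jar, sprayer, brush_cup, wood_block, spatula, loop_tool and damp_box below 0.1 N); the arm keeps its last pose, push and grip.
It fails at once if the lid is raised before the weight is on the bat (value of joint lid above 0.15 rad and (horizontal distance between weight and bat_top above 0.06 m or angle between weight's own z axis and vertical above 0.5 rad)).
It fails at once if a bystander is moved by more than 30 mm or knocked over (distance of any of bust, glaze_jar, sprayer, brush_cup, wood_block, spatula, loop_tool from where it was at the start of the episode above 0.03 m or angle between any of bust, glaze_jar, sprayer, brush_cup, wood_block, spatula, loop_tool's own z axis and vertical above 0.5 rad).
It also fails if it takes over 61 s, if anything falls off the work surface, if the arm or the gripper's body presses on something with over 40 N, if the wrist force passes 120 N, or if a joint passes its speed limit or range.

## Working session

There is one attempt and no reset: what is moved stays moved. The work goes in short steps, each a Python script; the robot and the scene stay as the last script left them, time stands still between calls to the robot, and variables do not carry over. Pictures are saved under pics/ and viewed, at most 10 in all, crops included, and the job is handed in when it is done.

```bash
ls; mkdir -p pics; cat > h.py <<'E'
import numpy as np, cv2
from bench import r
from scipy.spatial.transform import Rotation as R
def cam(name, st=None):
    c=r.get_calibration(name); f=210/np.tan(np.radians(c["fov_y"])/2)
    if "rvec" in c:
        Rw=R.from_rotvec(c["rvec"]).as_matrix(); o=-Rw.T@np.array(c["tvec"]); A=Rw.T
    else:
        T=np.eye(4); st=st or r.state(); T[:3,:3]=R.from_rotvec(st["tcp_rot"]).as_matrix(); T[:3,3]=st["eef_pos"]
        M=T@np.array(c["hand_eye"]); A=M[:3,:3]; o=M[:3,3]
    return c,f,A,o
def ray(name,row,col,z,st=None):
    c,f,A,o=cam(name,st)
    d=np.array([(col-c["cx"])/f,(row-c["cy"])/f]); u=d.copy()
    for _ in range(30): u=d/(1+c["k1"]*(u@u))
    v=A@np.array([u[0],u[1],1]); return o+v*(z-o[2])/v[2]
def proj(name,p,st=None):
    c,f,A,o=cam(name,st); q=A.T@(np.array(p)-o); u=q[:2]/q[2]; u=u*(1+c["k1"]*(u@u))
    return np.array([u[1]*f+c["cy"],u[0]*f+c["cx"]])
def down(yaw): # tool z down, tool y axis at angle yaw in world
    y=np.array([np.cos(yaw),np.sin(yaw),0]); z=np.array([0,0,-1.]); x=np.cross(y,z)
    return R.from_matrix(np.c_[x,y,z]).as_rotvec()
def save(n,im,s=1): cv2.imwrite("pics/"+n,cv2.resize(im[:,:,::-1],None,fx=s,fy=s,interpolation=cv2.INTER_CUBIC))
E
cat > a.py <<'E'
from h import *
a=r.capture("scene"); b=r.capture("side")
save("scene.png",a,1.4); save("side.png",b,1.4)
st=r.state(); print(st["time"],st["tcp_rot"],st["eef_pos"])
Z=dict(weight=.15,bat=.006,lid=.1085,lid_bar=.1045,damp_box=.05,bust=.07,glaze_jar=.045,sprayer=.075,brush_cup=.08,wood_block=.03,spatula=0.,loop_tool=0.)
for cn in ("scene","side"):
    print(cn,cam(cn)[3])
    for k,z in Z.items():
        for d in r.look_for(k,cn):
            if d["confidence"]>.2: print(k,round(d["confidence"],2),np.round(d["location"]),np.round(ray(cn,*d["location"],z),3))
E
python3 a.py
```

```text
pics
0.1 [-2.22029596e+00 -2.22019588e+00  2.10061813e-03] [5.24430908e-01 4.30090792e-05 2.30219123e-01]
scene [ 1.12048605 -0.19390165  1.15846091]
weight 0.97 [235. 284.] [ 0.622 -0.058  0.15 ]
bat 0.81 [244. 131.] [ 0.45  -0.516  0.006]
bat 0.65 [186. 156.] [ 0.243 -0.415  0.006]
bat 0.63 [233. 183.] [ 0.452 -0.351  0.006]
lid 0.84 [235. 296.] [ 0.609 -0.019  0.109]
lid_bar 0.75 [234. 297.] [ 0.605 -0.013  0.105]
damp_box 0.86 [244. 295.] [ 0.609 -0.02   0.05 ]
damp_box 0.34 [218. 437.] [0.642 0.438 0.05 ]
bust 0.7 [189. 394.] [0.515 0.341 0.07 ]
glaze_jar 0.8 [319. 203.] [ 0.761 -0.332  0.045]
sprayer 0.63 [221. 438.] [0.664 0.423 0.075]
brush_cup 0.81 [255. 409.] [0.748 0.287 0.08 ]
wood_block 0.79 [302. 164.] [ 0.675 -0.433  0.03 ]
loop_tool 0.67 [198. 217.] [ 0.346 -0.22   0.   ]
loop_tool 0.27 [222. 435.] [0.636 0.454 0.   ]
side [ 0.43464257 -1.28505851  0.86517196]
bat 0.76 [370. 272.] [ 0.452 -0.511  0.006]
bat 0.69 [343. 178.] [ 0.249 -0.415  0.006]
bat 0.64 [319. 267.] [ 0.449 -0.358  0.006]
bat 0.33 [229. 306.] [0.585 0.012 0.006]
lid 0.74 [211. 304.] [ 0.572 -0.052  0.109]
lid_bar 0.83 [209. 305.] [ 0.577 -0.035  0.105]
damp_box 0.82 [231. 305.] [ 0.572 -0.063  0.05 ]
bust 0.64 [170. 271.] [0.5   0.283 0.07 ]
glaze_jar 0.79 [294. 396.] [ 0.755 -0.348  0.045]
sprayer 0.76 [152. 313.] [0.654 0.393 0.075]
brush_cup 0.76 [170. 341.] [0.724 0.232 0.08 ]
wood_block 0.8 [325. 368.] [ 0.673 -0.428  0.03 ]
spatula 0.55 [225. 221.] [0.332 0.074 0.   ]
spatula 0.21 [319. 269.] [ 0.455 -0.352 -0.   ]
loop_tool 0.59 [285. 218.] [ 0.33  -0.212 -0.   ]
```

View pics/scene.png

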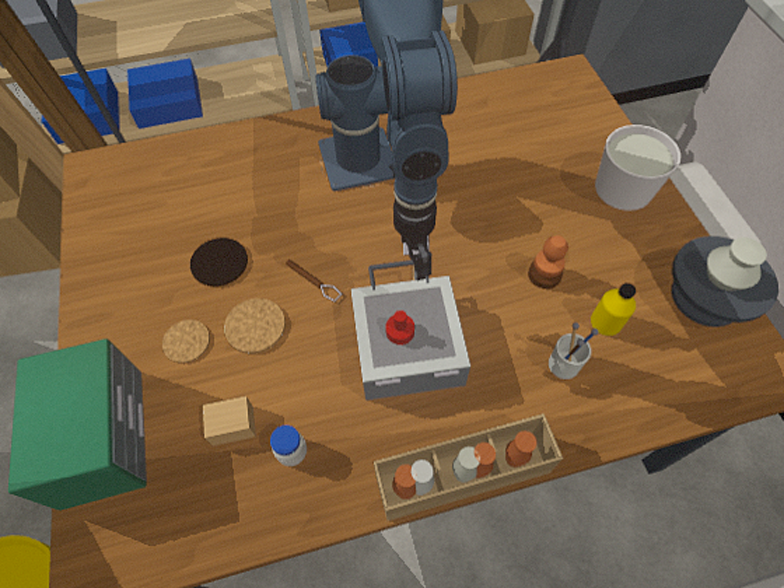

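View pics/side.png

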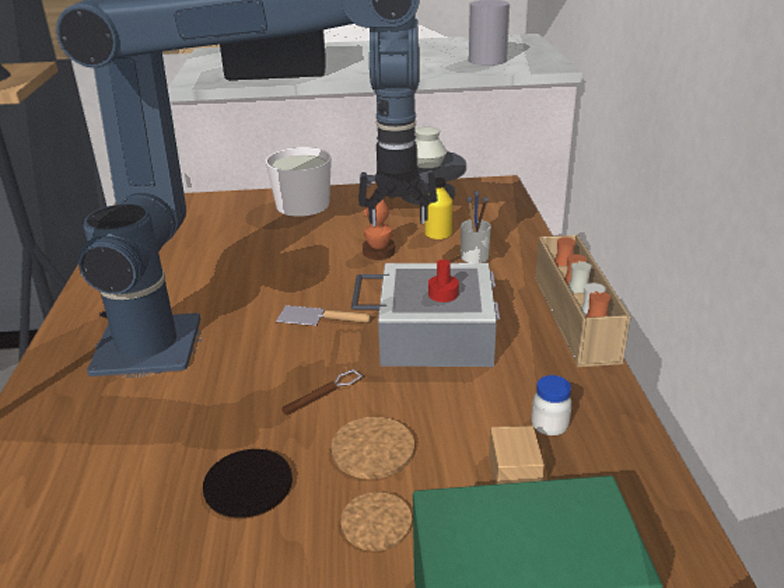

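The three bat candidates, in native scene pixels (row, col):
- (244, 131): small cork.
- (186, 156): black.
- (233, 183): large cork.

The target is (233, 183), because it is cork and the larger of the two cork ones. I'll confirm it in a crop and take a wrist view over the box.

```bash
cat > b.py <<'E'
from h import *
im=cv2.imread("pics/scene.png"); cr=im[220:380,140:320]
# apparent diameters via cork mask
a=r.capture("scene"); save("bats.png",a[160:280,90:240],4)
r.move_to([0.50,-0.03,0.38],down(0)); r.hold(.2)
st=r.state(); w=r.capture("wrist"); save("w1.png",w,1.4); np.save("w1.npy",w); import json
json.dump({k:np.array(st[k]).tolist() for k in("eef_pos","tcp_rot")},open("w1.json","w"))
hs=cv2.cvtColor(w,cv2.COLOR_RGB2HSV); m=((hs[:,:,0]<6)|(hs[:,:,0]>174))&(hs[:,:,1]>190)&(hs[:,:,2]>60)
n,l,s,c=cv2.connectedComponentsWithStats(m.astype(np.uint8)); print(s[1:][s[1:,4]>50],c[1:][s[1:,4]>50])
print(cam("wrist",st)[3])
for k,z in dict(weight=.15,lid=.1085,lid_bar=.1045).items():
    for d in r.look_for(k,"wrist"): print(k,d["confidence"],d["location"],ray("wrist",*d["location"],z,st))
E
python3 b.py
```

```text
[] []
[0.50009157 0.05047365 0.52029787]
weight 0.69 [247.8, 205.4] [ 0.39226507 -0.12974959  0.15      ]
weight 0.59 [185.3, 363.8] [ 0.60050306 -0.04167053  0.15      ]
lid 0.7 [152.6, 342.9] [ 0.57938101 -0.0062143   0.1085    ]
lid_bar 0.89 [152.8, 342.0] [ 0.57892474 -0.00704517  0.1045    ]
```

View pics/bats.png

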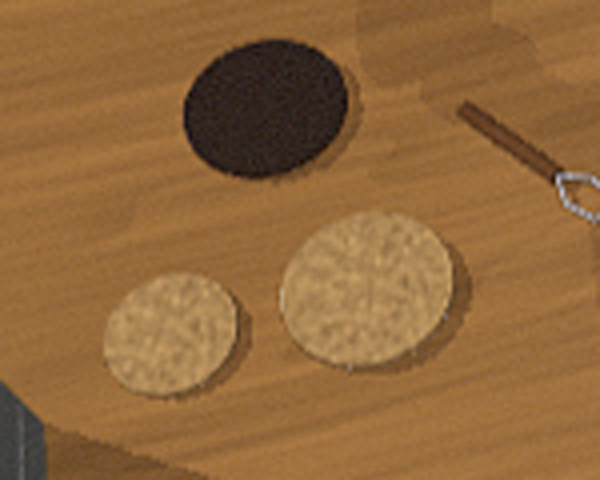

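View pics/w1.png

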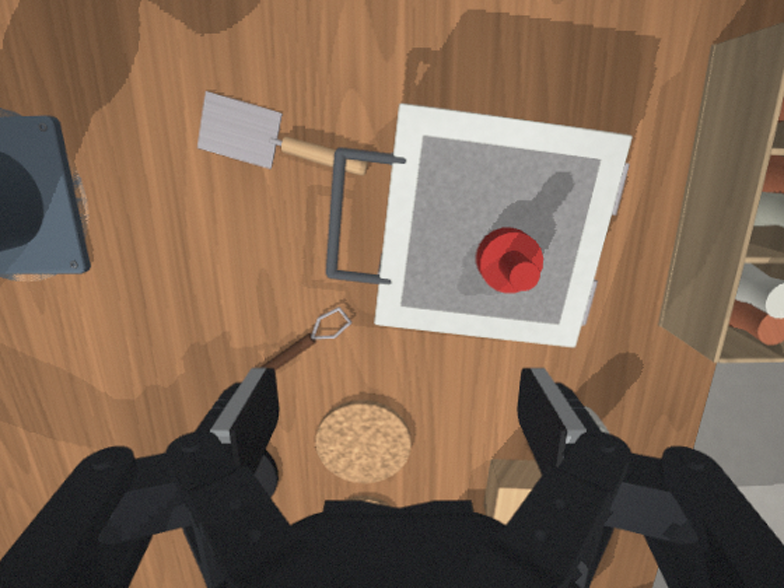

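The crop confirms it: the large cork bat is centred at scene (row 232, col 182), clearly bigger than the small cork one. The wrist picture (shown at 1.4x) has the lid corners at (402,104), (632,135), (577,347) and (376,325). The bar runs from (340,155) to (331,273), the knob top is at (525,275) and the bat is at (363,441).

```bash
cat > c.py <<'E'
from h import *; import json
st=json.load(open("w1.json"))
f=lambda x,y,z: ray("wrist",y/1.4,x/1.4,z,st)
C=[f(*p,.1085) for p in[(402,104),(632,135),(577,347),(376,325)]]
print(np.round(C,3)); ctr=np.mean(C,0); print("centre",ctr)
C=np.array(C); print("sides",[np.linalg.norm(C[i]-C[i-1]) for i in range(4)])
ex=(C[1]+C[2]-C[0]-C[3]); ey=C[0]+C[1]-C[2]-C[3]
print("yaw",np.arctan2(ex[1],ex[0]),np.arctan2(-ey[0],ey[1]))
b=[f(340,155,.1105),f(331,273,.1105)]; print("bar ends",b,"mid",np.mean(b,0))
yaw=(np.arctan2(ex[1],ex[0])+np.arctan2(-ey[0],ey[1]))/2
print("bar pred",ctr[:2]-.16*np.array([np.cos(yaw),np.sin(yaw)]))
print("knob",f(525,275,.1805),"foot",f(510,260,.1365),"bat",f(363,441,.012), ray("scene",232,182,.012))
# scene: red blob check via knob top projections
for n in("scene","side"):
    for p in (f(525,275,.1805),):print(n,proj(n,p)*1.4)
E
python3 c.py
```

```text
[[ 0.503  0.093  0.108]
 [ 0.718  0.068  0.108]
 [ 0.694 -0.149  0.108]
 [ 0.476 -0.124  0.108]]
centre [ 0.59767066 -0.02811357  0.1085    ]
sides [np.float64(0.21815688852967896), np.float64(0.21616043288552866), np.float64(0.2186439661984156), np.float64(0.21907046799405847)]
yaw -0.11541171537912698 -0.1149650195253799
bar ends [array([0.44521384, 0.04822779, 0.1105    ]), array([ 0.4316454 , -0.06616552,  0.1105    ])] mid [ 0.43842962 -0.00896887  0.1105    ]
bar pred [ 0.43873095 -0.00972417]
knob [ 0.60662926 -0.04752118  0.1805    ] foot [ 0.60485226 -0.04558747  0.1365    ] bat [ 0.44923918 -0.34689409  0.012     ] [ 0.45276777 -0.35290408  0.012     ]
scene [314.61129916 400.44966072]
side [260.77206501 443.37408903]
```

Everything agrees to a few mm, so I'll grasp and place the weight.

```bash
cat > d.py <<'E'
from h import *
o=down(-.115)
def S(t): s=r.state(); print(t,round(s["time"],1),np.round(s["eef_pos"],3),"w",round(s["gripper_width"],2),"gf",np.round(s["grip_force"],1),np.round(s["wrist_force"],1),flush=True); return s
r.move_to([.606,-.0465,.22],o)
r.servo_line([.606,-.0465,.1435],o,.08,15); S("at")
r.move_gripper(0.0); s=S("grip")
r.servo_line([.606,-.0465,.22],o,.08); s=S("lift")
if s["gripper_width"]>.15:
    r.move_to([.451,-.351,.16],o)
    hit=r.servo_line([.451,-.351,.052],o,.1); hit=r.servo_line([.451,-.351,.040],o,.02,4); S("down %s"%hit)
    r.hold(.3); save("side2.png",r.capture("side")[200:400,150:400],2.5)
E
python3 d.py
```

```text
at 4.3 [ 0.607 -0.047  0.144] w 1.0 gf 0.0 [-0.4 -0.3  0.7]
grip 4.9 [ 0.606 -0.047  0.144] w 0.28 gf 58.7 [-0.2  0.5  0.7]
lift 6.0 [ 0.606 -0.046  0.219] w 0.28 gf 59.0 [ 0.6  0.7 -4.5]
down True 8.9 [ 0.452 -0.352  0.048] w 0.28 gf 59.7 [0.5 0.2 6. ]
```

```bash
cat > e.py <<'E'
from h import *
from d2 import S
o=down(-.115)
r.move_gripper(.7); r.hold(.3); S("rel")
r.servo_line([.451,-.351,.17],o,.08); r.move_gripper(.45)
r.move_to([.43,-.2,.32],o); r.hold(.3); st=S("up")
w=r.capture("wrist"); save("w2.png",w,1.4)
c,f,A,oo=cam("wrist",st); print(oo, proj("wrist",[.4385,-.0095,.1105],st)*1.4, proj("wrist",[.451,-.351,.084],st)*1.4,proj("wrist",[.451,-.351,.012],st)*1.4)
E
sed -n '/^def S/p' d.py | (echo "from h import *"; cat) > d2.py; python3 e.py
```

```text
rel 10.0 [ 0.45  -0.35   0.045] w 0.7 gf 0.0 [ 0.6 -0.6  0.1]
up 13.2 [ 0.43  -0.2    0.318] w 0.45 gf 0.0 [-0.2 -0.2  0.1]
[ 0.4392036  -0.12096144  0.46104864] [ -5.52363384 379.7575667 ] [386.37783514 435.39220199] [354.24859684 430.3162279 ]
```

View pics/w2.png

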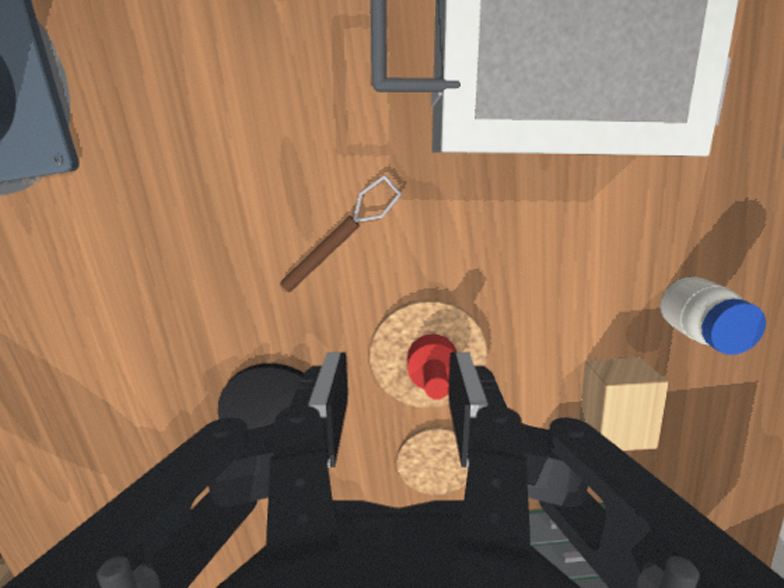

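The weight stands upright near the middle of the large bat at (432,362), and the bar is where predicted, at column 380. Next is the lid.

```bash
cat > g.py <<'E'
from h import *
from d2 import S
yaw=-.115; o=down(yaw); ex=np.array([np.cos(yaw),np.sin(yaw),0]); bar=np.array([.4385,-.0095,.1045])
r.move_to(bar+[0,0,.08],o)
hit=r.servo_line(bar-[0,0,.019],o,.06,10); S("at %s"%hit)
r.move_gripper(0.0); s=S("grip")
p0=np.array(s["eef_pos"])
if .06<s["gripper_width"]<.25 and not hit:
    for t in np.linspace(0,.785,9)[1:]:
        dx=.27-(.27*np.cos(t)+.004*np.sin(t)); dz=.27*np.sin(t)-.004*(1-np.cos(t))
        r.servo_line(p0+dx*ex+[0,0,dz],o,.06); s=S("%.2f"%t)
        if np.linalg.norm(s["wrist_force"])>40: print("high"); break
    r.hold(.5); S("end"); save("side3.png",r.capture("side"),1.4)
E
python3 g.py
```

```text
at False 16.0 [ 0.439 -0.01   0.086] w 0.45 gf 0.0 [0.8 0.5 0.5]
grip 16.4 [ 0.437 -0.009  0.085] w 0.12 gf 58.4 [-4.9  0.3  3.4]
0.10 17.0 [ 0.438 -0.01   0.112] w 0.12 gf 58.4 [ 0.1 -0.2 -2.9]
0.20 17.6 [ 0.442 -0.01   0.138] w 0.12 gf 58.4 [ 4.2 -0.8 -3.8]
0.29 18.1 [ 0.448 -0.011  0.163] w 0.11 gf 58.4 [ 5.7 -1.6 -4.7]
0.39 18.7 [ 0.457 -0.012  0.188] w 0.12 gf 58.3 [ 5.1 -1.6 -5. ]
0.49 19.3 [ 0.467 -0.013  0.211] w 0.12 gf 58.3 [ 6.4 -1.8 -6.5]
0.59 19.9 [ 0.48  -0.015  0.233] w 0.11 gf 58.3 [ 4.1 -0.5 -7.2]
0.69 20.5 [ 0.495 -0.016  0.255] w 0.12 gf 58.3 [ 5.3 -2.5 -8.6]
0.79 21.1 [ 0.512 -0.018  0.275] w 0.11 gf 58.4 [ 2.3 -3.1 -6.9]
end 21.6 [ 0.512 -0.018  0.275] w 0.11 gf 58.3 [ 2.  -4.9 -8. ]
```

View pics/side3.png

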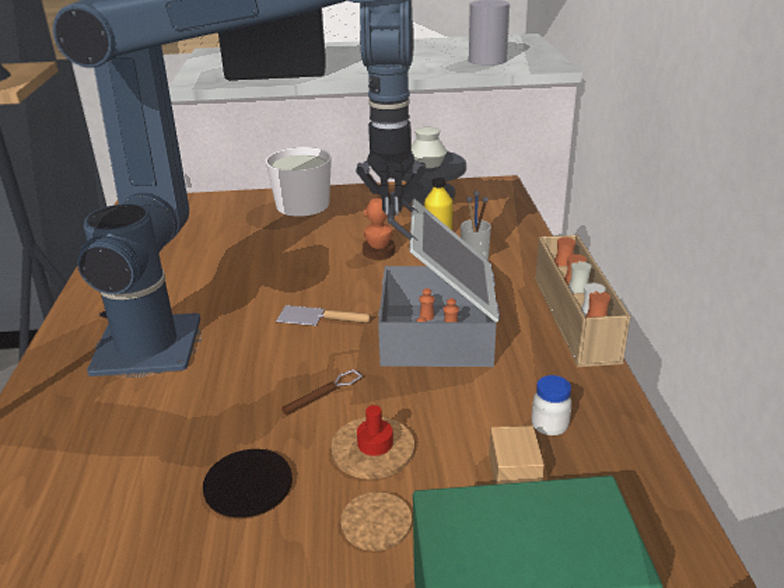

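The lid is held at about 45° by its bar at (395,215), the weight stands upright on the large cork bat at (375,437), and the bystanders have not moved.

```bash
python3 -c "
from h import *
r.hold(.3); print(r.close_job())"
```

```text
the job is handed in; nothing more can be done
None
```

I handed the job in at about 22 s with the weight standing upright, released, on the large cork bat and the gripper holding the lid by its bar at about 45°; the last picture shows nothing else moved, and no verdict was returned.

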